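Post the batch tag through the drop box's shutter slot

TASK

The drop box is shut. Turn its round shutter by its peg to the next click, a quarter turn counter-clockwise and no farther, so that its slot comes to the low side nearest the robot, over the opening. Then take the longer of the two wooden tags from the rack and post it, lower end first, through the slot so that it drops wholly into the box; leave the shutter open and the short tag standing in the rack, and do not upset or shove the jar.

Things in the scene. Friction and masses are not known exactly. Their poses are not given: they have to be found in the camera images.
- drop_box: Closed plywood box fixed to the table, 170 deep (x) x 190 wide (y), 130 high in front, 209 at the back. Origin: centre of its underside; x to its back, y to its left, z up. Its top is a grey plate sloping down towards the robot (-x) at 25 degrees to level, with a round aluminium shutter disc on it.
- axis (a point): Centre of the disc's outer surface, fixed. Face frame: x uphill, y as the box's y, z square out of the face (25 degrees from vertical). Disc 160 diameter, 6 thick, with one slot 66 x 12.5, its middle 47 from the axis, long side square to the radius; a black peg opposite. The disc covers the only opening in the plate, 47 downhill of the axis, marked by a short dark bar at the plate's lower edge.
- shutter (a joint): Disc angle (rad), growing counter-clockwise seen from outside. 0: shut, slot on the box's left (+y), peg on its right. 1.571: open, slot downhill (nearest the robot) over the opening, peg uphill. 3.14: shut again. Spring clicks at these three angles: let go, it snaps to the nearest; about 4 N at the peg carries it from one to the next. Elsewhere the slot is blind.
- peg (a point): Centre of the top end of the shutter's upright black peg: diameter 16, with a foot of diameter 24 and 7 high; it stands 34 square out of the disc, 52 from the disc's axis on the side opposite to the slot. It moves with the disc.
- mouth (a point): Fixed point on the disc's outer surface, at the middle of the slot when open: 47 downhill of the disc's axis. Axes: x uphill along the slope, y along the open slot's long side, z square out of the face (25 degrees from vertical). The tag goes in along -z; behind, a chute leads on in the same direction, with over 150 of depth, so a released tag mostly slides in by itself.
- rack: Dark wooden block fixed to the table, 56 (x) x 190 (y) x 45 high, origin at the centre of its underside. Two pockets in its top, 12 x 65 and 35 deep, at y = -47 and +47, each holding one upright tag loosely; which tag is in which varies.
- long_tag: The tag to post: flat wooden tag 8 thick (x) x 60 wide (y) x 115 long (z), 70 g, a paper label and a small eyelet at its upper end. Origin: centre of its lower end, which stands in a pocket of the rack, 10 above the table, so the upper 80 stands proud.
- long_tag_tail (a point): Centre of the long tag's upper end.
- short_tag: A like tag, 8 x 60 x 85 long, standing in the other pocket (50 proud). Leave it there.
- salt_jar: Bystander: white glass jar with a yellow lid, 83 diameter, 185 high, origin under its centre.

How it is judged:
By the outcome, as a careful person would: the job done as asked, in the order asked, and still so for the second after the job is handed in, with the robot touching nothing.
It also fails if it takes over 58 s, if anything falls off the work surface, if the arm or the gripper's body presses on something with over 40 N, if the wrist force passes 120 N, or if a joint passes its speed limit or range.

ROBOT

A 6-joint arm with a two-finger parallel gripper is mounted at the origin on the work surface; the furniture and walls round the work are solid. World frame = base frame: x ahead of the robot, y to its left, z up, the work surface at z = 0. Lengths are in m, angles in rad, forces in N, time in s.
With the tool pointing down it reaches from about 0.3 to 0.775 m from the base axis. Payload 14.6 kg.
Tool frame: the origin (TCP) lies between the finger pads; the fingertips stand 8 mm ahead of it and the grasp point (between the pads) lies 11 mm behind it; x points along the fingers, y is the direction in which the jaws open and shut, and the axes are right-handed (so a half turn about x gives the same grasp; the last joint's range is limited). The gripper opens to 94 mm and grips with 3 to 60 N. Pads are 16 mm wide; open, the fingers measure 119 mm over their backs; the gripper's body (75 mm by 177 mm) begins 78 mm behind the grasp point.
Start: joints at [-1.169, 0.3, 1.521, -0, 1.321, -0.067], TCP at [0.248, -0.491, 0.213] pointing down, gripper open.
Joint ranges: [-3.03, 3.03], [-0.79, 2.21], [0.23, 2.52], [-1.04, 4.18], [0, 3.07], [-2.55, 2.55]. Speed limits (rad/s): [2.22, 2.22, 2.57, 3.14, 3.14, 3.14].

INTERFACE

Orientations are given as [roll, pitch, yaw] about the fixed x, y, z axes, in that order (R = Rz(yaw) Ry(pitch) Rx(roll)).
In Python, from station import ctrl gives the robot as it stands.
- The arm moves only by the shell command python3 -m creep 'ROWS' [FORCE]. ROWS is a JSON object of lists of equal length, an entry for each row: "hand": the closure, from -1 (fully open) to 1 (shut); "slide": the shift along the tool's x, y, z in m, a list of three; "spin": the turn about the tool's x in degrees. A call has 1 to 12 rows; each row is the pose to reach, as a shift and turn from the pose commanded when the call began, along the tool's axes at that moment; what a row does not reach only later rows make up. A row lasts 1/12 s, in which the tool goes at most 41.7 mm and 7.16 degrees, less where a joint would pass 70% of its speed; a pose out of reach is approached as far as the arm can. A call with a gripper value outside its range is refused whole. The fingers move at their own pace and stop on an object; FORCE is the grip in N (left out, the last holds). Time passes only in rows, so rows that repeat a pose let the fingers close. It gives the time, the measured TCP pose, the force and the opening at its end, in the units of the state.
- ctrl.get_obs(): the state, without advancing time (a new reading comes with each control period).
- ctrl.camera(name): name is "scene" or "top"; returns the picture (400x640x3 uint8, red, green, blue); there is no depth.
- ctrl.calibration(name): a dict with "K" (3x3 intrinsics, pixels), "k1" (the pictures are not rectified: a ray, as slopes to the right and down, at radius r is drawn at 1 + k1 r^2 times it, then the intrinsics apply), "R" (3x3) and "t" (3): a world point X has camera coordinates R X + t. Camera axes: x right, y down, z forward; pixel columns grow to the right and rows downward; lengths in m; the calibration is good to about 2 mm. A picture is of the moment at which its call begins. calibration takes no time and is no camera call.
- ctrl.hand_in(): hands the job in, once; it reports no verdict.
The state is a dict: "time_s": time; "qpos": joint angles; "joint_vel": joint speeds; "tau": joint torques, N m; "ee_pos": TCP position; "eef_rot": TCP orientation; "force": force on the tool from outside, world axes, zero at the start; "moment": the same for the moment, N m; "grip_width": finger opening in m.
Only numpy, scipy, OpenCV 4.12 (cv2) and the standard library are available. Lean on these libraries where they do the work, as an engineer would, in place of code of your own. Each camera call takes 0.05 s, during which the arm holds its last target.

## Working session

There is one attempt and no reset: what is moved stays moved. The work goes in short steps, Python scripts to look and compute and a shell command to move; the robot and the scene stay as the last step left them, time stands still between calls to the robot, and variables do not carry over. Pictures are saved under pics/ and viewed, and the job is handed in when it is done.

```bash
ls; mkdir -p pics; python3 - <<'E'
from station import ctrl
import cv2
for n in ("scene","top"):
    im=ctrl.camera(n); cv2.imwrite(f"pics/{n}0.png",im[:,:,::-1])
    c=ctrl.calibration(n); print(n,c)
print(ctrl.get_obs())
E
```

```text
pics
scene {'K': array([[481.62745578,   0.        , 315.40291764],
       [  0.        , 481.62745578, 192.35956783],
       [  0.        ,   0.        ,   1.        ]]), 'k1': -0.1339649055955721, 'R': array([[-0.89761353, -0.44037509,  0.01896662],
       [-0.32985265,  0.64254919, -0.69161244],
       [ 0.2923819 , -0.62705688, -0.72201973]]), 't': array([0.49446937, 0.3162722 , 1.06237599])}
top {'K': array([[368.05445793,   0.        , 323.93755705],
       [  0.        , 368.05445793, 202.94771254],
       [  0.        ,   0.        ,   1.        ]]), 'k1': -0.020901532307259458, 'R': array([[ 0.01857859, -0.99940055,  0.02921251],
       [-0.98182886, -0.02375525, -0.18827582],
       [ 0.18885691, -0.02518378, -0.98168164]]), 't': array([-0.06316984,  0.59244082,  0.96440955])}
{'time_s': 0.1, 'qpos': array([-1.16860535e+00,  3.00409972e-01,  1.52150502e+00, -2.86723918e-06,
        1.32069060e+00, -6.66312385e-02]), 'joint_vel': array([ 6.35524647e-04, -1.19549188e-03, -2.10926931e-03, -2.49855572e-04,
       -5.69564584e-05,  2.04353592e-03]), 'tau': array([ 7.90953873e-04, -5.32645476e+01, -3.53280044e+01,  7.09546963e-02,
        2.34974711e-02, -5.41561940e-05]), 'ee_pos': array([ 0.24840499, -0.49046247,  0.21295203]), 'eef_rot': array([-1.63468572,  1.56978339,  1.97572986]), 'force': array([0.27293211, 0.03525435, 0.48382437]), 'moment': array([-0.03680878, -0.02197328, -0.02494582]), 'grip_width': 0.0938854725855502}
```

View pics/scene0.png

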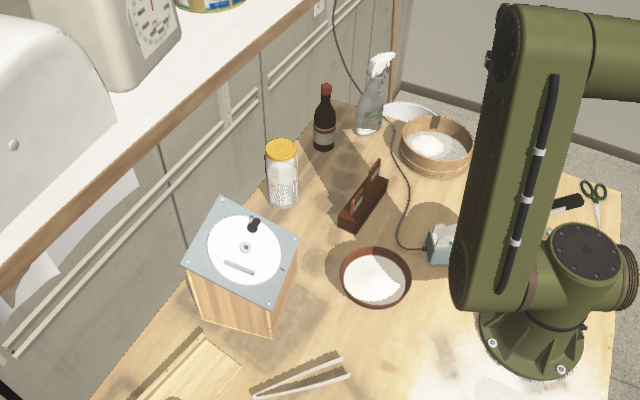

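View pics/top0.png

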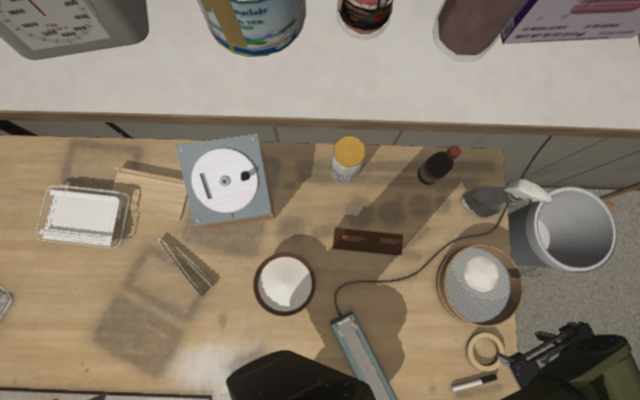

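The scene view shows the box with its disc at about (245,247), peg top at (253,222), slot at (238,268), the rack around (363,200) and the jar at (282,175). The top view shows the disc at (225,181), peg at (248,175), slot at (206,186), the rack at (368,241) and the jar lid at (349,150). Next I'll zoom in.

```bash
python3 - <<'E'
import cv2,numpy as np
s=cv2.imread("pics/scene0.png");t=cv2.imread("pics/top0.png")
def c(im,x,y,w,h,k,n):
    cv2.imwrite(n,cv2.resize(im[y:y+h,x:x+w],None,fx=k,fy=k,interpolation=cv2.INTER_CUBIC))
c(s,175,190,130,100,6,"pics/s_box.png");c(s,325,150,75,90,6,"pics/s_rack.png")
c(t,170,125,115,105,5,"pics/t_box.png");c(t,320,215,100,50,8,"pics/t_rack.png")
E
```

```text
(no output)
```

View pics/s_box.png

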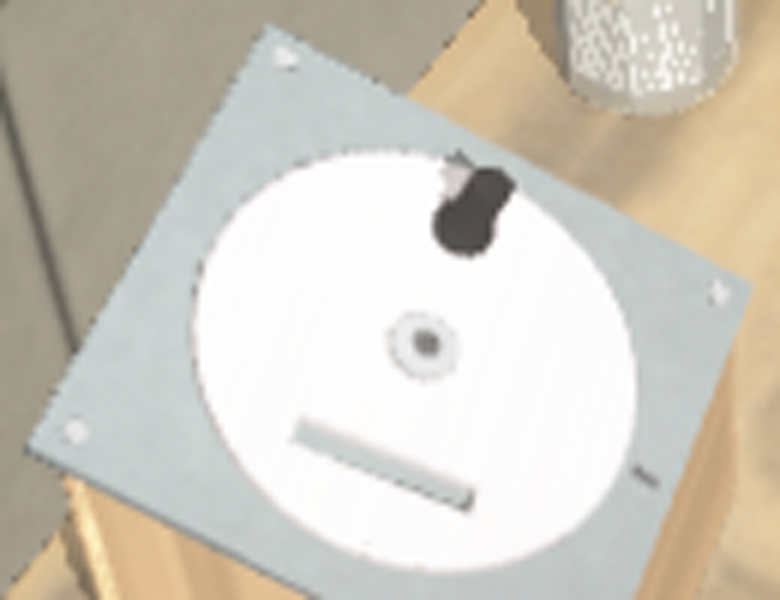

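View pics/s_rack.png

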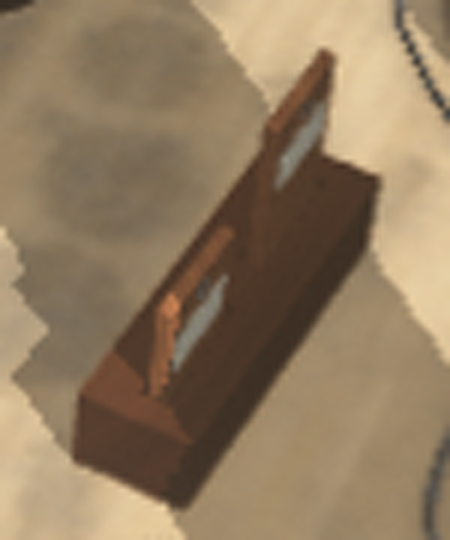

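View pics/t_box.png

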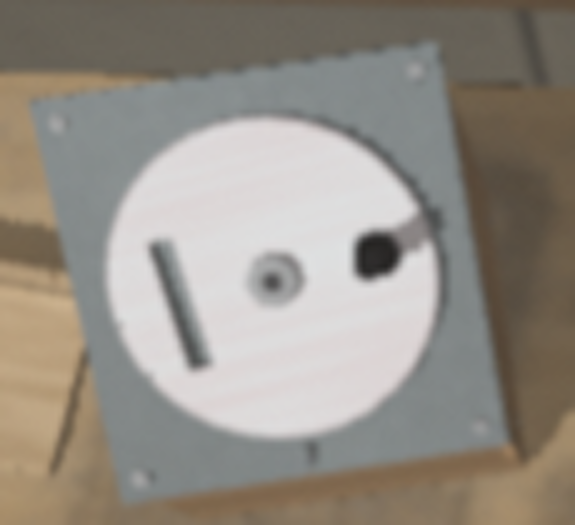

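View pics/t_rack.png

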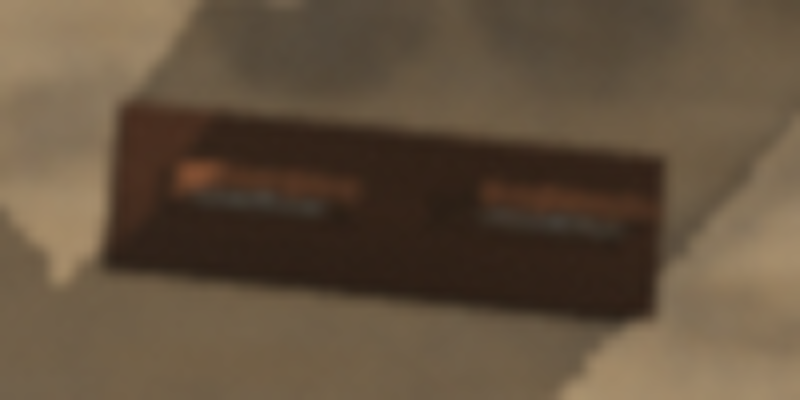

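The box crops show the hub, peg top, slot ends, plate corners and screws, and the bar clearly. In the rack crops the long tag is the one on the right in the top view (-y end): its top edge in the scene crop runs (268,135)-(330,52). The short tag is the nearer one. Now I'll triangulate these points.

```bash
cat > h.py <<'E'
import numpy as np,cv2
from station import ctrl
from scipy.optimize import least_squares
C={n:ctrl.calibration(n) for n in("scene","top")}
def D(n): return np.array([C[n]["k1"],0,0,0,0.])
def ray(n,p):
    K=C[n]["K"]; d=(np.array(p)-K[:2,2])/K[0,0]
    r=np.hypot(*d); s=r
    for _ in range(50): s=r/(1+C[n]["k1"]*s*s)
    u=d*(s/r if r>0 else 1)
    R=C[n]["R"]; o=-R.T@C[n]["t"]; v=R.T@np.r_[u,1]; return o,v/np.linalg.norm(v)
def plane(n,p,z): o,v=ray(n,p); return o+v*(z-o[2])/v[2]
def tri(ps,pt):
    o1,d1=ray("scene",ps);o2,d2=ray("top",pt)
    a=np.linalg.lstsq(np.c_[d1,-d2],o2-o1,rcond=None)[0]
    A=o1+a[0]*d1;B=o2+a[1]*d2
    return (A+B)/2,np.linalg.norm(A-B)
def proj(n,X):
    X=np.atleast_2d(X); return cv2.projectPoints(X,cv2.Rodrigues(C[n]["R"])[0],C[n]["t"],C[n]["K"],D(n))[0][:,0]
def crop(x0,y0,k): return lambda u,v:((u+.5)/k-.5+x0,(v+.5)/k-.5+y0)
E
cat > m.py <<'E'
from h import *
sb=crop(175,190,6);sr=crop(325,150,6);tb=crop(170,125,5);tr=crop(320,215,8)
P={"hub":((424,343),(274,279)),"pegtop":((493,186),(377,254)),"slotA":((297,432),(162,242)),"slotB":((470,500),(199,365)),
"bar":((645,475),(312,452)),"cBL":((28,448),(33,101)),"cBR":((268,25),(437,44)),"cFR":((750,290),(520,460)),
"sBR":((285,57),(415,70)),"sBL":((76,432),(57,123)),"sFR":((718,292),(481,427))}
r={}
for k,(a,b) in P.items():
    r[k],e=tri(sb(*a),tb(*b)); print(k,r[k].round(4),round(e*1000,1))
Q={"rFL":((182,440),(112,265)),"rFR":((380,180),(652,318)),"rBL":((80,395),(122,103)),
"LtopBL":((268,138),(484,180)),"LtopBR":((325,50),(655,205)),"StopBL":((168,303),(178,165)),"StopBR":((230,230),(357,182))}
for k,(a,b) in Q.items():
    r[k],e=tri(sr(*a),tr(*b)); print(k,r[k].round(4),round(e*1000,1))
n=np.cross(r["cFR"]-r["cBR"],r["cBL"]-r["cBR"]);n/=np.linalg.norm(n);n*=np.sign(n[2]);print("n",n,np.degrees(np.arccos(n[2])),np.degrees(np.arctan2(-n[1],-n[0])))
y=r["cBL"]-r["cBR"];print("by yaw",np.degrees(np.arctan2(-y[0],y[1])),np.linalg.norm(y),np.linalg.norm(r["cFR"]-r["cBR"]))
for v in("rFL","rFR","rBL"):print(v,plane("scene",sr(*Q[v][0]),.045).round(4),plane("top",tr(*Q[v][1]),.045).round(4))
E
python3 m.py
```

```text
hub [0.6195 0.1968 0.1826] 0.4
pegtop [0.6249 0.142  0.2069] 4.6
slotA [0.6353 0.2511 0.1876] 0.6
slotB [0.5795 0.2352 0.1645] 0.2
bar [0.5418 0.183  0.137 ] 0.2
cBL [0.6967 0.3104 0.2127] 0.9
cBR [0.731  0.1187 0.2144] 0.5
cFR [0.5476 0.0814 0.1212] 10.5
sBR [0.7174 0.1286 0.2136] 0.2
sBL [0.6863 0.298  0.2128] 0.3
sFR [0.557  0.0988 0.1363] 0.8
rFL [ 0.475  -0.0788  0.0446] 7.2
rFR [ 0.4577 -0.2666  0.0425] 1.1
rBL [ 0.5277 -0.0824  0.0434] 0.0
LtopBL [ 0.4952 -0.1963  0.1134] 2.6
LtopBR [ 0.4886 -0.2488  0.1249] 0.3
StopBL [ 0.4994 -0.098   0.1007] 2.4
StopBR [ 0.4956 -0.1582  0.0911] 3.2
n [-0.4404414  -0.07066797  0.89499576] 26.49211466695328 9.115306289180268
by yaw 10.134567326820463 0.19473285512607497 0.2090825247124449
rFL [ 0.4784 -0.0777  0.045 ] [ 0.4715 -0.0796  0.045 ]
rFR [ 0.4576 -0.2639  0.045 ] [ 0.457  -0.2661  0.045 ]
rBL [ 0.5272 -0.0811  0.045 ] [ 0.5275 -0.0823  0.045 ]
```

```bash
cat > ov.py <<'E'
from h import *
def Rz(a): a=np.radians(a);return np.array([[np.cos(a),-np.sin(a),0],[np.sin(a),np.cos(a),0],[0,0,1]])
def Ry(a): a=np.radians(a);return np.array([[np.cos(a),0,np.sin(a)],[0,1,0],[-np.sin(a),0,np.cos(a)]])
BY=10.2; AX=np.array([.6195,.1968,.1826]); F=Rz(BY)@Ry(-25)
RK=np.array([.4923,-.1742,0]);RR=Rz(-4.45)
def face(x,y,z,th=0):
    c,s=np.cos(th),np.sin(th);return AX+F@np.array([c*x-s*y,s*x+c*y,z])
def rack(x,y,z):return RK+RR@np.array([x,y,z])
if __name__=="__main__":
    import sys
    th=float(sys.argv[1]);tag=sys.argv[2]
    a=np.linspace(0,2*np.pi,60)
    L=[[face(.08*np.cos(t),.08*np.sin(t),0) for t in a],
     [face(.008*np.cos(t),-.052+.008*np.sin(t),.034,th) for t in a],
     [face(.012*np.cos(t),-.052+.012*np.sin(t),.007,th) for t in a],
     [face(x,y,0,th) for x,y in((-.033,.047-.00625),(.033,.047-.00625),(.033,.047+.00625),(-.033,.047+.00625),(-.033,.047-.00625))]]
    G=[[rack(x,y,.045) for x,y in((-.028,-.095),(.028,-.095),(.028,.095),(-.028,.095),(-.028,-.095))]]
    for yc,z in((-.047,.125),(.047,.095)):
        G.append([rack(x,yc+y,z) for x,y in((-.004,-.03),(.004,-.03),(.004,.03),(-.004,.03),(-.004,-.03))])
    for n,f in(("scene","s"),("top","t")):
        im=cv2.imread(f"pics/{n}0.png") if tag=="0" else ctrl.camera(n)[:,:,::-1]
        k=6;big=cv2.resize(im,None,fx=k,fy=k,interpolation=cv2.INTER_CUBIC)
        for p in L+G:
            q=((proj(n,np.array(p))+.5)*k-.5).round().astype(np.int32)
            cv2.polylines(big,[q],False,(0,0,255),1)
        b=(175,190,130,95) if n=="scene" else (170,125,115,95)
        r=(325,150,75,90) if n=="scene" else (320,215,100,55)
        for (x,y,w,h),nm in((b,"box"),(r,"rack")):
            cv2.imwrite(f"pics/ov{tag}_{f}_{nm}.png",big[y*k:(y+h)*k,x*k:(x+w)*k])
E
python3 ov.py 0.0 0; python3 - <<'E'
import cv2,numpy as np
I=[cv2.imread(f"pics/ov0_{a}.png") for a in("s_box","t_box","s_rack","t_rack")]
def stack(a,b):
    h=max(a.shape[0],b.shape[0]);P=lambda i:cv2.copyMakeBorder(i,0,h-i.shape[0],0,0,0);return np.hstack([P(a),P(b)])
print([i.shape for i in I])
E
```

```text
[(570, 780, 3), (570, 690, 3), (540, 450, 3), (330, 600, 3)]
```

View pics/ov0_s_box.png

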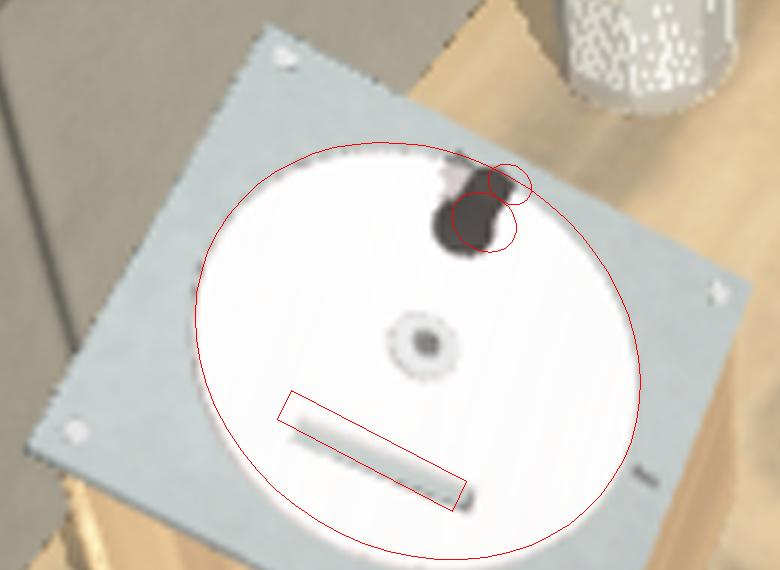

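View pics/ov0_t_box.png

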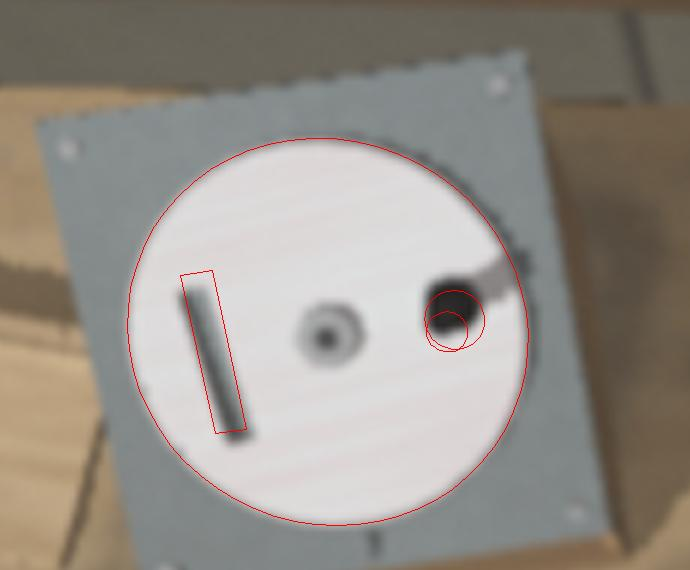

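View pics/ov0_s_rack.png

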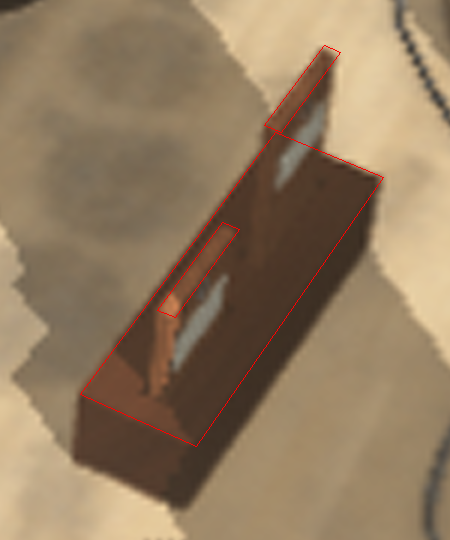

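View pics/ov0_t_rack.png

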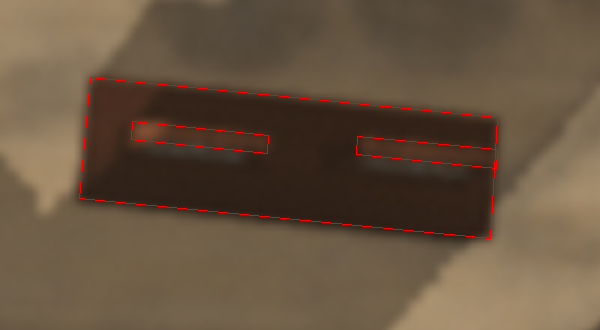

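The rack overlay matches in both views: height 45, tag tops at 125 and 95. The disc looks turned a few degrees CCW from zero, and the raised hub biases the axis estimate. I'll refine it by fitting ellipses to the white disc in both views.

```bash
cat > ell.py <<'E'
from ov import *
o={}
for n,(x,y,w,h) in(("scene",(195,205,100,90)),("top",(180,140,85,85))):
    im=cv2.imread(f"pics/{n}0.png")[y:y+h,x:x+w]
    big=cv2.resize(im,None,fx=4,fy=4,interpolation=cv2.INTER_LINEAR)
    g=big.min(2)
    th=cv2.threshold(g,225 if n=="scene" else 180,255,0)[1]
    c=max(cv2.findContours(th,0,1)[0],key=cv2.contourArea);c=cv2.convexHull(c)
    e=cv2.fitEllipse(c);p=((e[0][0]+.5)/4-.5+x,(e[0][1]+.5)/4-.5+y)
    o[n]=p
    # projected ideal
    a=np.linspace(0,2*np.pi,80)
    q=proj(n,np.array([face(.08*np.cos(t),.08*np.sin(t),0) for t in a])).astype(np.float32)
    e2=cv2.fitEllipse(q);print(n,p,np.array(e[1])/4,e[2],"| model",e2)
    o[n+"d"]=np.array(p)-np.array(e2[0])+proj(n,AX)[0]
print(tri(o["scened"],o["topd"]))
E
python3 ell.py
```

```text
scene (243.73651885986328, 249.7328872680664) [66.01858521 77.22570038] 124.7562255859375 | model ((244.13870239257812, 248.028564453125), (65.59967803955078, 77.7099609375), 123.79640197753906)
top (223.75325393676758, 180.05718612670898) [62.59906006 66.38785553] 118.33335876464844 | model ((224.14659118652344, 179.8055419921875), (63.820045471191406, 67.5228271484375), 116.74043273925781)
(array([0.61975205, 0.19865638, 0.17883843]), np.float64(5.3544875572708176e-05))
```

```bash
sed -i 's/AX=np.array(\[.6195,.1968,.1826\])/AX=np.array([.6200,.1980,.1788])/' ov.py
cat >> m.py <<'E'
from ov import AX,F
for k in("hub","slotA","slotB","pegtop","bar","sBR","sBL","sFR"):
    q=F.T@(r[k]-AX);print(k,(q*1000).round(1),np.degrees(np.arctan2(q[1],q[0])).round(1))
E
python3 m.py | tail -8; python3 ov.py 0.1 0;
```

```text
hub [ 1.  -1.1  3.8] -49.0
slotA [25.9 49.5 -2.3] 62.4
slotB [-36.2  43.8   1.1] 129.6
pegtop [  7.2 -55.9  27.6] -82.6
bar [-89.8  -0.9  -4.2] -179.4
sBR [ 90.5 -85.5  -3.8] -43.4
sBL [89.5 86.7 -4.2] 44.1
sFR [-90.  -86.5  -4.9] -136.2
```

View pics/ov0_s_box.png

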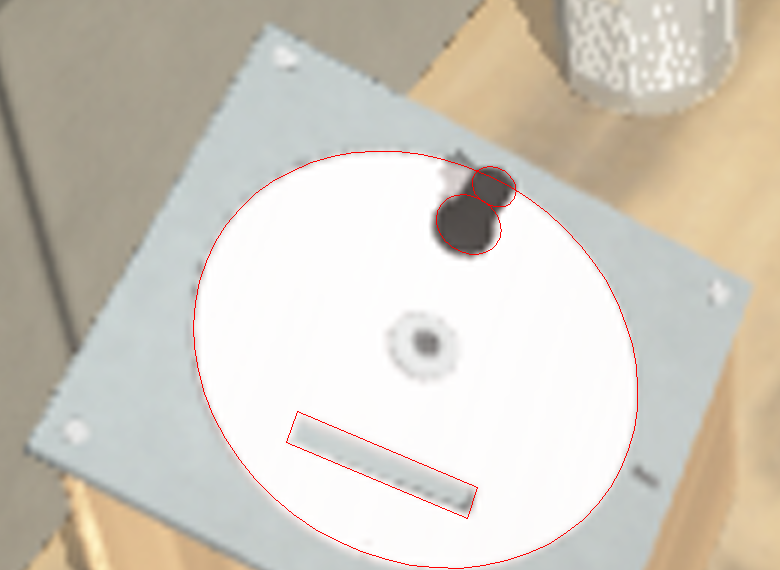

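View pics/ov0_t_box.png

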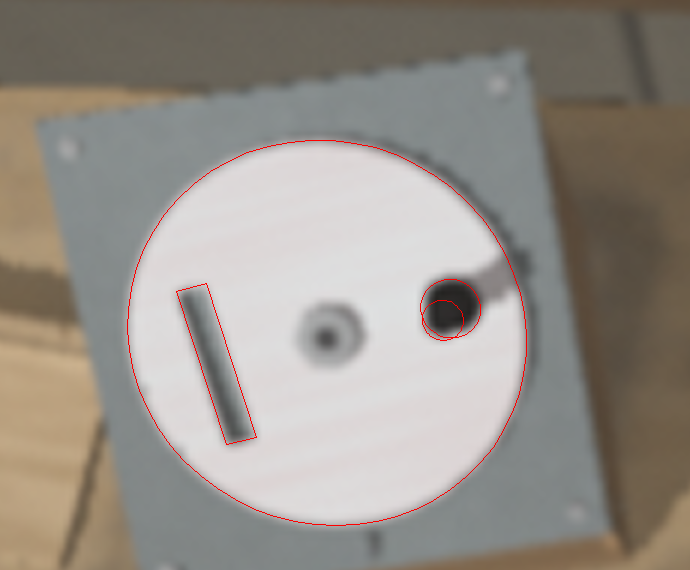

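The model overlay now matches the disc, slot and peg in both views with theta at about 0.1. Next I need the jar position, the counter edge and the tool axes.

```bash
cat > st.py <<'E'
from ov import *
from scipy.spatial.transform import Rotation as Ro
o=ctrl.get_obs();T=Ro.from_euler("xyz",o["eef_rot"]).as_matrix();p=o["ee_pos"]
def to(X):  # tool-frame shift mm to bring TCP to X
    return (T.T@(np.array(X)-p)*1000).round(1)
def jaw(): return np.degrees(np.arctan2(T[1,1],T[0,1]))
E
python3 - <<'E'
from st import *
print(T.round(3),jaw(),o["time_s"])
def pl(n,a,b):
    o1,v1=ray(n,a);_,v2=ray(n,b);m=np.cross(v1,v2);return o1,m/np.linalg.norm(m)
oa,na=pl("scene",(60,242),(220,97)); ob,nb=pl("top",(150,120),(450,126))
d=np.cross(na,nb);d/=np.linalg.norm(d)
X=np.linalg.lstsq(np.array([na,nb,[0,1,0]]),np.array([na@oa,nb@ob,.2]),rcond=None)[0];print("edge at y=.2",X,d)
print("jar lid", tri((281,149),(349,147)))
print("peg", face(0,-.052,.034,.1), "peg end",face(.052,0,.034), "mouth",face(-.047,0,0))
for y in(.0,.2): print(proj("top",[[.6,y,.2]]))
E
```

```text
[[-0.     0.452 -0.892]
 [ 0.001 -0.892 -0.452]
 [-1.    -0.001 -0.   ]] -63.1384232378881 0.1
edge at y=.2 [0.60660601 0.2        0.57297569] [-0.03677025  0.9972189   0.06482596]
jar lid (array([ 0.71009352, -0.10903181,  0.17797956]), np.float64(0.010627429658273672))
peg [0.61965107 0.14536615 0.21180842] peg end [0.65224125 0.20380112 0.23159061] mouth [0.57807675 0.19045682 0.15893694]
[[304.65510622 188.62094339]]
[[220.77040599 186.56966164]]
```

```bash
python3 - <<'E'
import cv2,numpy as np
from h import *
for n in C: print(n,-C[n]["R"].T@C[n]["t"])
s=cv2.imread("pics/scene0.png");t=cv2.imread("pics/top0.png")
a=cv2.resize(s[60:260,30:270],None,fx=3,fy=3,interpolation=cv2.INTER_CUBIC)
b=cv2.resize(t[90:190,140:380],None,fx=3,fy=3,interpolation=cv2.INTER_CUBIC)
cv2.imwrite("pics/cs.png",a);cv2.imwrite("pics/ct.png",b)
E
```

```text
scene [0.23754611 0.68070172 0.97641581]
top [ 0.40071369 -0.02477091  1.06013078]
```

View pics/cs.png

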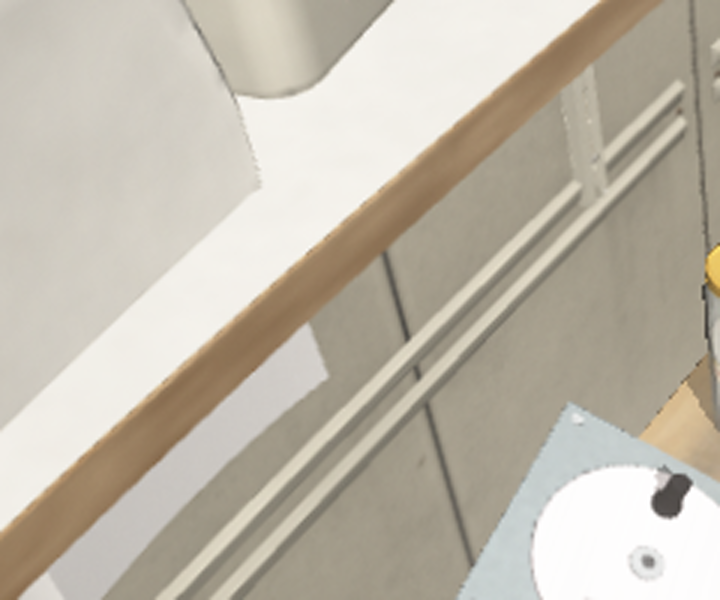

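View pics/ct.png

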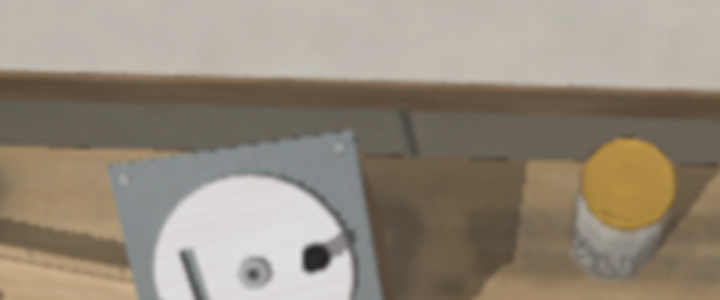

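```bash
python3 - <<'E'
from h import *
def pl(n,a,b):
    o1,v1=ray(n,a);_,v2=ray(n,b);m=np.cross(v1,v2);return o1,m/np.linalg.norm(m)
for s,t in ((((30,236.7),(230,60)),((140,114),(380,120))),(((30,260),(248,60)),((140,123.3),(380,128.3)))):
  oa,na=pl("scene",*s);ob,nb=pl("top",*t)
  for y in(0,.2):print(np.linalg.solve(np.array([na,nb,[0,1,0]]),np.array([na@oa,nb@ob,y])))
# cabinet front/table junction in top
print(plane("top",(320,140),0),plane("top",(160,137),0))
print("jar lid top view at .185",plane("top",(140+629/3,90+183/3),.185),"scene",plane("scene",(282,149),.185))
E
```

```text
[0.58921572 0.         0.63311961]
[0.58796849 0.2        0.63459068]
[0.58599643 0.         0.61348673]
[0.58317897 0.2        0.61691471]
[ 0.79883923 -0.03640165  0.        ] [0.7949564  0.44570519 0.        ]
jar lid top view at .185 [ 0.70263595 -0.10900052  0.185     ] scene [ 0.69792152 -0.10286436  0.185     ]
```

The counter overhangs at z ≥ 0.61, the cabinet front is at x≈0.80, and the jar stands at about (0.70,-0.105). The long tag is at the rack's -y pocket. I'll plan the approach to the peg with the tool vertical and the jaws at about 65° in world, gripping at TCP = face(peg, z=24).

```bash
python3 - <<'E'
from st import *
G=face(0,-.052,.024,.1);print(G,to(G),to(G+[0,0,.06]))
print(to([.42,-.2,.29]))
E
```

```text
[0.62381046 0.14611454 0.20274534] [  10.6 -398.3 -622.5] [ -49.4 -398.3 -622.5]
[ -76.8 -181.7 -284.3]
```

```bash
python3 -m creep '{"hand":[-1,-1,-1,-1,-1,-1,-0.5,-0.2,0.0,0.1,0.1,0.1],"slide":[[-20,0,0],[-40,-10,-15],[-60,-30,-45],[-70,-50,-80],[-70,-70,-110],[-70,-90,-140],[-70,-110,-170],[-70,-130,-200],[-70,-150,-230],[-70,-165,-260],[-70,-180,-280],[-70,-190,-295]],"spin":[-3,-8,-14,-20,-26,-32,-38,-44,-50,-56,-60,-64]}' 20
```

```text
time_s: 1.1
ee_pos: [0.4487, -0.1472, 0.4466]
eef_rot: [0.921, 1.571, -0.631]
force: [0.1, -0.6, 0.4]
grip_width: 0.0575
```

I gave mm where the interface takes metres. The per-row cap kept the move harmless and the arm ended at (0.449,-0.147,0.447), free of everything. I'll recompute from here in metres.

```bash
python3 - <<'E'
from st import *
G=face(0,-.052,.024,.1);print(T.round(3),jaw(),o["qpos"].round(2),o["joint_vel"].round(2));print(to(G),to(G+[0,0,.06]))
cv2.imwrite("pics/a1.png",ctrl.camera("scene")[:,:,::-1])
E
```

```text
[[ 0.     1.     0.019]
 [-0.     0.019 -1.   ]
 [-1.     0.     0.   ]] 1.0645461749041192 [-0.39  0.06  1.27 -0.    1.81 -0.41] [ 1.04  0.24 -0.47  0.    0.23  0.21]
[ 243.9  180.5 -290. ] [ 183.9  180.5 -290. ]
```

View pics/a1.png

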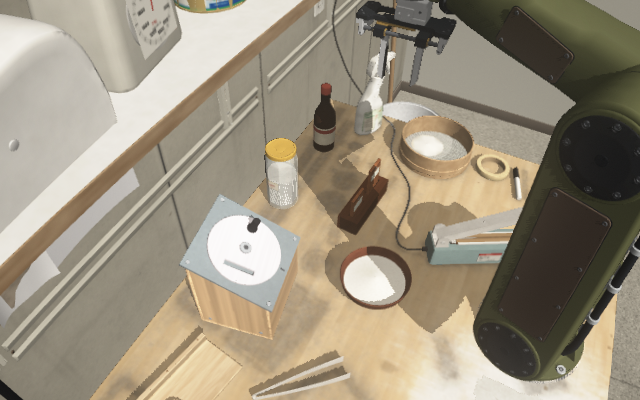

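The picture shows the gripper free in the air over the rack side, with the scene undisturbed.

```bash
python3 -m creep '{"hand":[0.1,0.1,0.1,0.1,0.1,0.1,0.1,0.1,0.1,0.1,0.1,0.1],"slide":[[0.03,0,-0.01],[0.06,0.01,-0.03],[0.09,0.03,-0.06],[0.12,0.05,-0.09],[0.14,0.07,-0.12],[0.16,0.09,-0.15],[0.17,0.11,-0.18],[0.18,0.13,-0.21],[0.18,0.145,-0.24],[0.18,0.16,-0.265],[0.18,0.175,-0.285],[0.18,0.18,-0.29]],"spin":[-6,-12,-18,-24,-30,-36,-42,-48,-54,-59,-62,-64]}' 20
python3 -m creep '{"hand":[0.1,0.1],"slide":[[0,0,0],[0,0,0]],"spin":[0,0]}'
python3 - <<'E'
from st import *
G=face(0,-.052,.024,.1);print(p,jaw(),o["qpos"].round(2),o["grip_width"],to(G),o["force"])
for n in("scene","top"):cv2.imwrite(f"pics/a2{n}.png",ctrl.camera(n)[:,:,::-1])
E
```

```text
time_s: 2.15
ee_pos: [0.6247, 0.1465, 0.2649]
eef_rot: [-2.834, 1.569, 3.016]
force: [-0.1, 0.4, -0.5]
grip_width: 0.0423
time_s: 2.32
ee_pos: [0.6237, 0.1434, 0.2654]
eef_rot: [-2.453, 1.57, -2.892]
force: [0.3, 0.1, 0.3]
grip_width: 0.0426
[0.62371553 0.14340912 0.26544638] 64.80485597110741 [ 0.17  0.48  1.16 -0.    1.51 -0.96] 0.042596509642019664 [62.7  2.5 -1. ] [0.25605923 0.11000214 0.30921098]
```

View pics/a2scene.png

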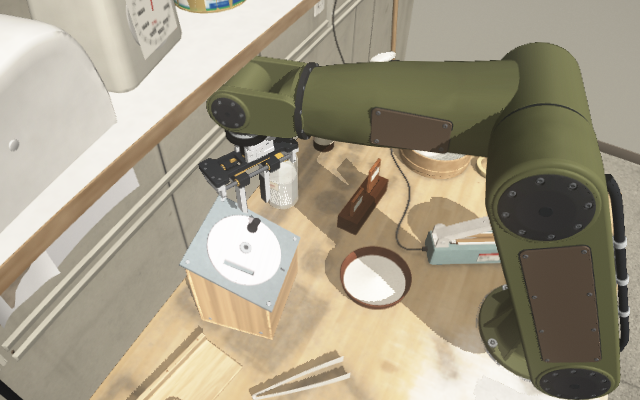

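View pics/a2top.png

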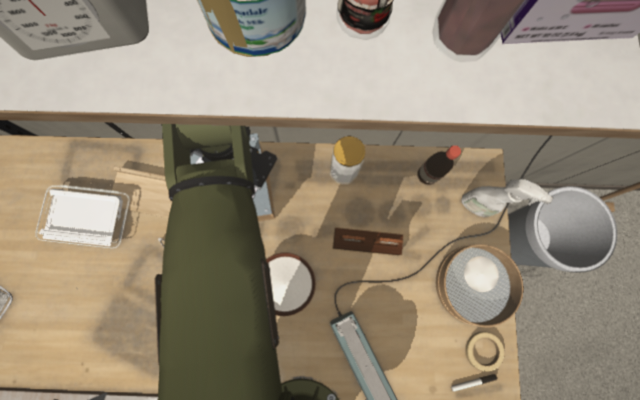

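The wrist sits below and in front of the counter edge, with the fingers above the peg at scene (253,222). Descending around the peg.

```bash
python3 -m creep '{"hand":[0.1,0.1,0.1,0.1,0.1,0.1],"slide":[[0.015,0.0025,-0.001],[0.03,0.0025,-0.001],[0.045,0.0025,-0.001],[0.062,0.0025,-0.001],[0.062,0.0025,-0.001],[0.062,0.0025,-0.001]],"spin":[0,0,0,0,0,0]}' 20
python3 - <<'E'
from st import *
G=face(0,-.052,.024,.1);print(p,jaw(),o["grip_width"],to(G),o["force"])
im=ctrl.camera("scene")[:,:,::-1]
cv2.imwrite("pics/a3.png",cv2.resize(im[120:300,160:320],None,fx=4,fy=4)[:600])
E
```

```text
time_s: 2.92
ee_pos: [0.6237, 0.1455, 0.2043]
eef_rot: [-2.492, 1.57, -2.933]
force: [0.6, 0.4, -0.2]
grip_width: 0.0421
[0.62374558 0.14553158 0.20433108] 64.78194374417167 0.042098869229374024 [ 1.6  0.6 -0.2] [ 0.55724594  0.40340178 -0.23769362]
```

View pics/a3.png

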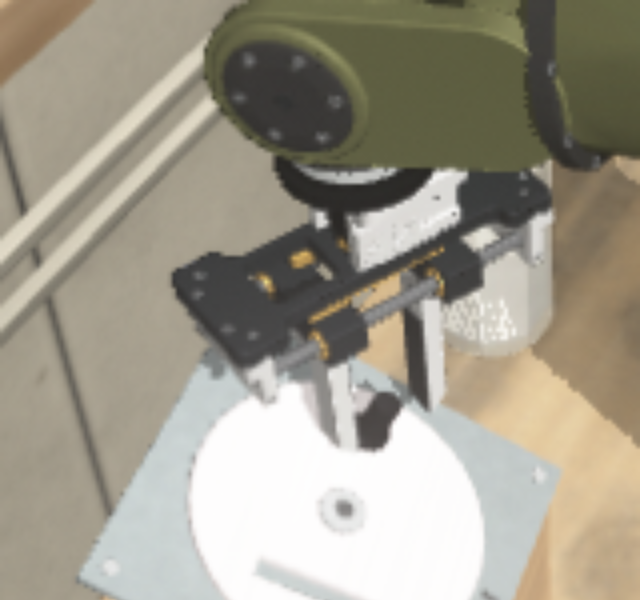

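The peg is between the fingers, so I'll close on it.

```bash
python3 -m creep '{"hand":[0.6,0.8,0.8,0.8,0.8,0.8],"slide":[[0,0,0],[0,0,0],[0,0,0],[0,0,0],[0,0,0],[0,0,0]],"spin":[0,0,0,0,0,0]}' 20
python3 - <<'E'
from st import *
print(p,jaw(),o["grip_width"],o["force"])
c=face(0,-.052,.024,.1)
for a in range(0,100,10):
    th=.1+np.radians(a)
    if a==90: th=np.pi/2
    X=face(0,-.052,.024,th)-c; print(a,(T.T@X).round(4))
E
```

```text
time_s: 3.47
ee_pos: [0.6241, 0.1464, 0.2046]
eef_rot: [1.051, 1.57, 0.612]
force: [-2.3, -0.8, 3.2]
grip_width: 0.0183
[0.62413435 0.14642765 0.2045692 ] 64.86926993207454 0.018309621864318597 [-2.29714751 -0.81946292  3.23467727]
0 [0. 0. 0.]
10 [-0.0038  0.006   0.0056]
20 [-0.0073  0.0131  0.01  ]
30 [-0.0106  0.021   0.0131]
40 [-0.0135  0.0294  0.0148]
50 [-0.0159  0.0381  0.015 ]
60 [-0.0178  0.0469  0.0137]
70 [-0.0191  0.0555  0.0109]
80 [-0.0197  0.0635  0.0068]
90 [-0.0197  0.0668  0.0047]
```

```bash
python3 -m creep '{"hand":[0.8,0.8,0.8,0.8,0.8,0.8,0.8,0.8,0.8,0.8,0.8,0.8],"slide":[[-0.002,0.003,0.003],[-0.004,0.006,0.0055],[-0.0055,0.0095,0.008],[-0.0073,0.013,0.01],[-0.009,0.017,0.0117],[-0.0106,0.021,0.013],[-0.012,0.025,0.014],[-0.0135,0.0295,0.0148],[-0.0147,0.0337,0.015],[-0.016,0.038,0.015],[-0.017,0.0425,0.0145],[-0.0178,0.047,0.0137]],"spin":[0,0,0,0,0,0,0,0,0,0,0,0]}' 20
python3 - <<'E'
from st import *
print(p,o["grip_width"],o["force"],to(face(0,-.052,.024,np.pi/2)))
im=ctrl.camera("scene")[:,:,::-1]
cv2.imwrite("pics/a4.png",cv2.resize(im[150:300,160:320],None,fx=4,fy=4)[:600])
E
```

```text
time_s: 4.47
ee_pos: [0.6579, 0.1815, 0.2234]
eef_rot: [-0.016, 1.567, -0.457]
force: [0.4, -6.9, 4.7]
grip_width: 0.0177
[0.65789828 0.18147265 0.2234246 ] 0.017658807071430895 [ 0.43488254 -6.94168067  4.68694201] [  0.9  20.2 -11.2]
```

View pics/a4.png

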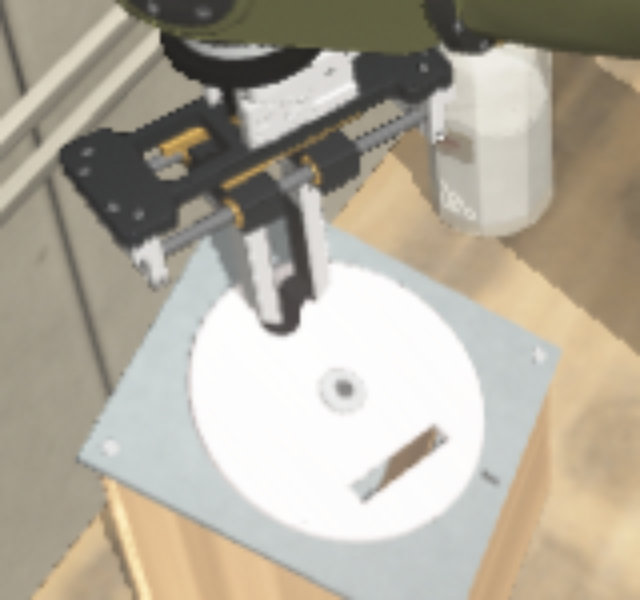

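The disc follows and stands at about 65°, with the slot partly over the opening. I'll finish the quarter turn.

```bash
python3 -m creep '{"hand":[0.8,0.8,0.8,0.8,0.8,0.8,0.8,0.8],"slide":[[-0.0005,0.0045,-0.0013],[-0.001,0.0085,-0.003],[-0.0015,0.0125,-0.005],[-0.0015,0.0165,-0.0075],[-0.001,0.0195,-0.0095],[-0.001,0.0205,-0.0105],[-0.001,0.0205,-0.0105],[-0.001,0.0205,-0.0105]],"spin":[0,0,0,0,0,0,0,0]}' 20
python3 - <<'E'
from st import *
print(p,o["grip_width"],o["force"],to(face(0,-.052,.024,np.pi/2)))
im=ctrl.camera("scene")[:,:,::-1]
cv2.imwrite("pics/a5.png",cv2.resize(im[150:300,160:320],None,fx=4,fy=4)[:600])
E
```

```text
time_s: 5.18
ee_pos: [0.6566, 0.2057, 0.2248]
eef_rot: [0.433, 1.567, -0.006]
force: [0.5, -3.1, 12.4]
grip_width: 0.0181
[0.65659136 0.20574095 0.22479088] 0.01808700120785801 [ 0.46878253 -3.06060235 12.35780922] [ 2.3 -1.2  0.3]
```

View pics/a5.png

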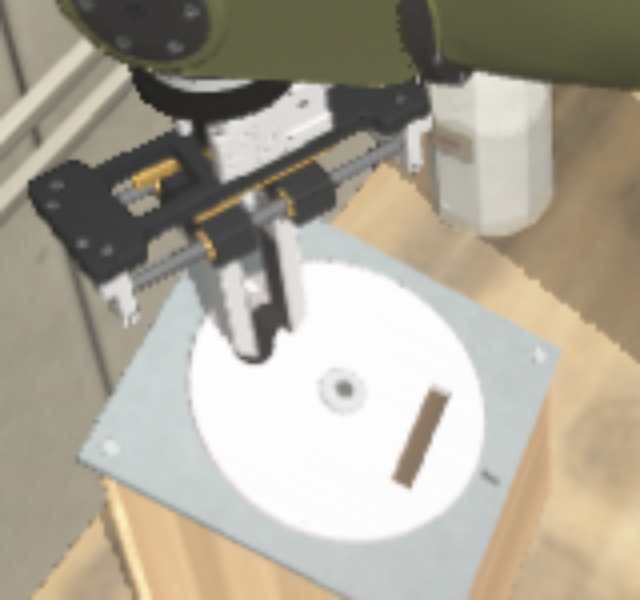

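The slot now lies square over the opening, and the dark chute shows through its whole length. I'll open and lift.

```bash
python3 -m creep '{"hand":[0.3,0.1,0.1,0.1,0.1,0.1,0.1,0.1,0.1],"slide":[[0,0,0],[0,0,0],[0,0,0],[0,0,0],[-0.012,0,0],[-0.025,0,0],[-0.038,0,0],[-0.048,0,0],[-0.048,0,0]],"spin":[0,0,0,0,0,0,0,0,0]}' 20
python3 - <<'E'
from st import *
print(p,jaw(),o["grip_width"],o["force"])
Lt=rack(0,-.047,.110);print("tag grasp",Lt, "TCP pose z .099; above:",to([Lt[0],Lt[1],.20]), to([Lt[0],Lt[1],.099]))
E
python3 ov.py 1.571 1
```

```text
time_s: 5.98
ee_pos: [0.6562, 0.2061, 0.274]
eef_rot: [0.693, 1.567, 0.254]
force: [-0.7, 0.9, 0.7]
grip_width: 0.0419
[0.65615321 0.20614915 0.27401334] 64.86348309797702 0.041882641331320504 [-0.73801956  0.86490246  0.73837286]
tag grasp [ 0.48865331 -0.22105831  0.11      ] TCP pose z .099; above: [  73.  -458.1   29.6] [ 174.  -458.3   29.3]
```

View pics/ov1_s_box.png

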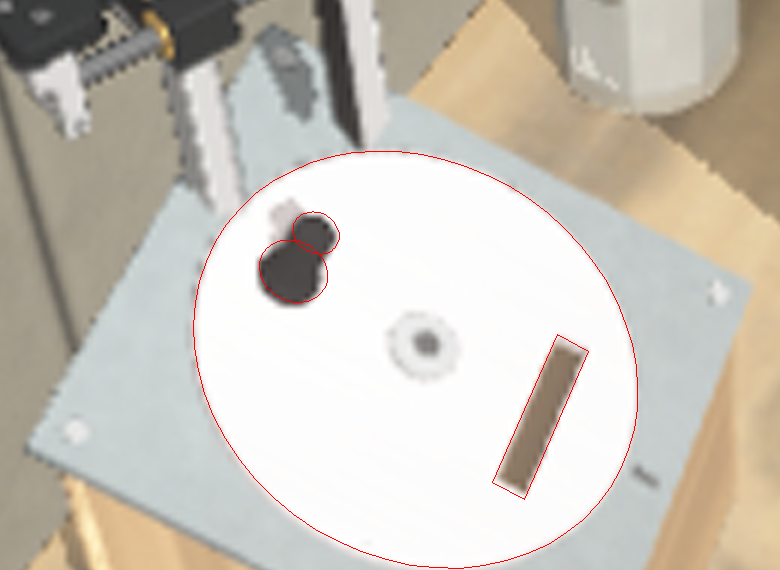

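The disc has settled at the open click and the model outline fits. The next move is to above the long tag, with jaws along the rack's y and a 76 mm opening.

```bash
python3 -m creep '{"hand":[0.1,0.1,-0.1,-0.3,-0.5,-0.62,-0.62,-0.62,-0.62,-0.62,-0.62,-0.62],"slide":[[0,-0.025,0.01],[0,-0.06,0.02],[0,-0.1,0.029],[0,-0.14,0.029],[0,-0.18,0.029],[0,-0.22,0.029],[0.01,-0.26,0.029],[0.03,-0.3,0.029],[0.045,-0.34,0.029],[0.06,-0.38,0.029],[0.07,-0.42,0.029],[0.073,-0.445,0.0295]],"spin":[0,-2,-4,-6,-8,-10,-12,-14,-16,-18,-20,-20.7]}' 20
python3 -m creep '{"hand":[-0.62,-0.62,-0.62,-0.62],"slide":[[0,-0.007,0],[0,-0.013,0],[0,-0.013,0],[0,-0.013,0]],"spin":[0,0,0,0]}' 20
python3 - <<'E'
from st import *
print(p,jaw(),o["grip_width"],o["force"])
Lt=rack(0,-.047,.110);print(to([Lt[0],Lt[1],.099]))
for n in("scene","top"):cv2.imwrite(f"pics/b1{n}.png",ctrl.camera(n)[:,:,::-1])
im=cv2.imread("pics/b1scene.png");cv2.imwrite("pics/b1s.png",cv2.resize(im[60:260,300:460],None,fx=3,fy=3,interpolation=2))
E
```

```text
time_s: 7.08
ee_pos: [0.4909, -0.2112, 0.1956]
eef_rot: [2.822, 1.567, 2.745]
force: [0.7, 0.3, 0.0]
grip_width: 0.0764
time_s: 7.42
ee_pos: [0.4928, -0.2216, 0.1979]
eef_rot: [1.403, 1.571, 1.326]
force: [0.2, 0.2, -0.0]
grip_width: 0.0763
[ 0.4927665  -0.22159932  0.19792576] 85.58457467916129 0.0762631423012551 [ 0.17474606  0.15225875 -0.00892265]
[98.9  0.2 -4.1]
```

View pics/b1s.png

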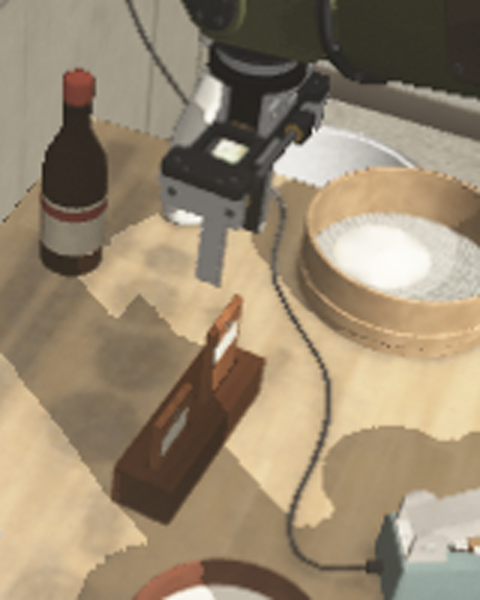

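The gripper is above the tag, with the fingers straddling it along the rack. Descending and gripping.

```bash
python3 -m creep '{"hand":[-0.62,-0.62,-0.62,-0.62,-0.62,-0.62],"slide":[[0.015,0,-0.002],[0.04,0,-0.004],[0.065,0,-0.004],[0.085,0,-0.004],[0.099,0,-0.004],[0.099,0,-0.004]],"spin":[0,0,0,0,0,0]}' 8
python3 - <<'E'
from st import *
print(p,jaw(),o["grip_width"],o["force"],to([*rack(0,-.047,.110)[:2],.099]))
im=ctrl.camera("scene")[:,:,::-1];cv2.imwrite("pics/b2.png",cv2.resize(im[100:250,310:430],None,fx=4,fy=4,interpolation=2))
E
```

```text
time_s: 8.02
ee_pos: [0.4875, -0.2205, 0.0963]
eef_rot: [2.709, 1.566, 2.633]
force: [-0.1, 0.4, -0.1]
grip_width: 0.0762
[ 0.48750807 -0.22050768  0.09631013] 85.63196660575926 0.07621030625815774 [-0.05335374  0.40000186 -0.14411983] [-2.7 -0.5  1.2]
```

View pics/b2.png

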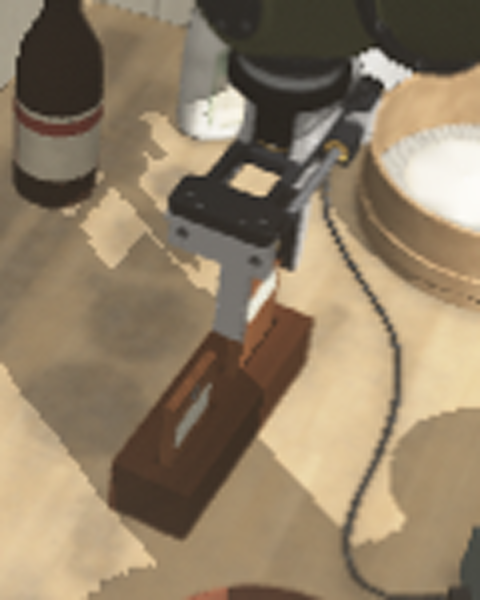

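```bash
python3 -m creep '{"hand":[-0.4,-0.2,-0.2,-0.1,-0.1,-0.1,-0.1,-0.1],"slide":[[0,0,0],[0,0,0],[0,0,0],[0,0,0],[0,0,0],[0,0,0],[0,0,0],[0,0,0]],"spin":[0,0,0,0,0,0,0,0]}' 10
python3 -m creep '{"hand":[-0.1,-0.1,-0.1,-0.1,-0.1,-0.1,-0.1,-0.1],"slide":[[-0.01,0,0],[-0.025,0,0],[-0.045,0,0],[-0.07,0,0],[-0.1,0,0],[-0.13,0,0],[-0.16,0,0],[-0.16,0,0]],"spin":[0,0,0,0,0,0,0,0]}' 10
python3 - <<'E'
from st import *
print(p,jaw(),o["grip_width"],o["force"])
for n in("scene","top"):cv2.imwrite(f"pics/b3{n}.png",ctrl.camera(n)[:,:,::-1])
im=cv2.imread("pics/b3scene.png");cv2.imwrite("pics/b3s.png",cv2.resize(im[60:250,310:450],None,fx=3,fy=3,interpolation=2))
E
```

```text
time_s: 8.73
ee_pos: [0.4889, -0.2222, 0.1]
eef_rot: [-0.255, 1.569, -0.333]
force: [-0.0, 2.6, 6.0]
grip_width: 0.0598
time_s: 9.4
ee_pos: [0.4895, -0.2227, 0.2657]
eef_rot: [-0.427, 1.562, -0.504]
force: [0.8, -0.6, 0.2]
grip_width: 0.0601
[ 0.48947319 -0.22272193  0.26567126] 85.55668253623999 0.06009248266169267 [ 0.75089238 -0.64520722  0.22758271]
```

View pics/b3s.png

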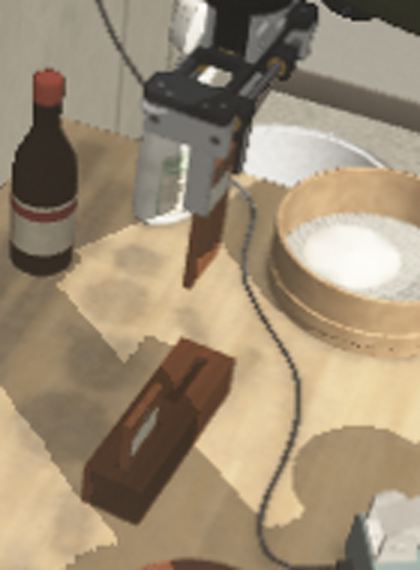

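The long tag is held (opening 60.1 mm) and the short tag still stands in the rack. The tool can only point down, but the slot axis leans 25°, so I'll pivot the tag in the grip first. I'll dip its lower end about 6 mm into the pocket again and draw the gripper toward the robot along an arc.

```bash
python3 - <<'E'
from st import *
print(p,T.round(3));print(to([.4887,-.2225,.130]))
E
```

```text
[ 0.48836589 -0.22216208  0.26017103] [[ 0.002  0.078  0.997]
 [-0.001  0.997 -0.078]
 [-1.    -0.001  0.002]]
[ 1.302e+02 -2.000e-01  1.000e-01]
```

```bash
python3 -m creep '{"hand":[-0.1,-0.1,-0.1,-0.1,-0.1,-0.1,-0.1],"slide":[[0.02,0,0],[0.05,0,0],[0.08,0,0],[0.105,0,0],[0.12,0,0],[0.131,0,0],[0.131,0,0]],"spin":[0,0,0,0,0,0,0]}' 15
python3 -m creep '{"hand":[-0.1,-0.1,-0.1,-0.1,-0.1,-0.1,-0.1,-0.1,-0.1],"slide":[[0,0,-0.006],[0.0007,0,-0.013],[0.0015,0,-0.02],[0.003,0,-0.026],[0.0045,0,-0.032],[0.006,0,-0.037],[0.008,0,-0.042],[0.0095,0,-0.046],[0.0095,0,-0.046]],"spin":[0,0,0,0,0,0,0,0,0]}' 15
python3 - <<'E'
from st import *
print(p,jaw(),o["grip_width"],o["force"])
im=ctrl.camera("scene")[:,:,::-1];cv2.imwrite("pics/b4s.png",cv2.resize(im[100:250,310:450],None,fx=4,fy=4,interpolation=2))
E
```

```text
time_s: 10.08
ee_pos: [0.4879, -0.2212, 0.1261]
eef_rot: [2.319, 1.568, 2.242]
force: [-0.6, 0.4, -1.2]
grip_width: 0.0597
time_s: 10.83
ee_pos: [0.4421, -0.2185, 0.1197]
eef_rot: [-0.206, 1.568, -0.284]
force: [-1.2, 4.2, 11.7]
grip_width: 0.0602
[ 0.44212555 -0.21850368  0.11972464] 85.53565097880009 0.06020126012389642 [-1.24159293  4.15195275 11.67525429]
```

View pics/b4s.png

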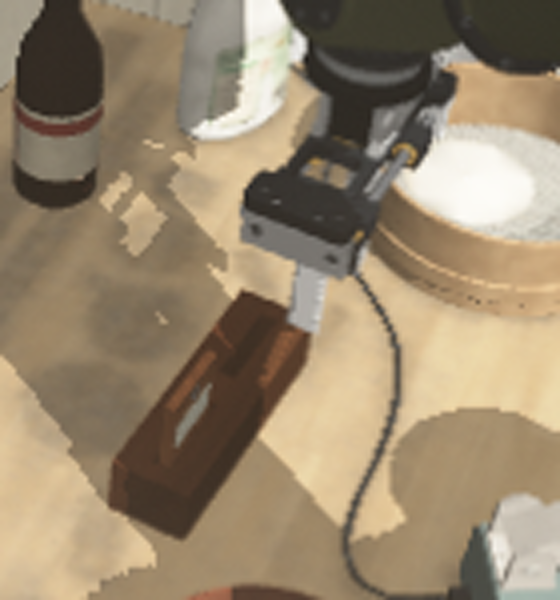

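The tag leans from the fingers back to the pocket. I'll lift it and measure the lean.

```bash
python3 -m creep '{"hand":[-0.1,-0.1,-0.1,-0.1,-0.1,-0.1,-0.1,-0.1],"slide":[[-0.015,0,0.003],[-0.035,0,0],[-0.06,0,0],[-0.09,0,0],[-0.12,0,0],[-0.15,0,0],[-0.16,0,0],[-0.16,0,0]],"spin":[0,0,0,0,0,0,0,0]}' 15
python3 - <<'E'
from st import *
print(p,jaw(),o["grip_width"],o["force"])
for n in("scene","top"):cv2.imwrite(f"pics/b5{n}.png",ctrl.camera(n)[:,:,::-1])
im=cv2.imread("pics/b5scene.png");cv2.imwrite("pics/b5s.png",cv2.resize(im[60:210,310:470],None,fx=4,fy=4,interpolation=2))
im=cv2.imread("pics/b5top.png");cv2.imwrite("pics/b5t.png",cv2.resize(im[180:300,320:480],None,fx=4,fy=4,interpolation=2))
E
```

```text
time_s: 11.55
ee_pos: [0.4425, -0.2188, 0.2805]
eef_rot: [-0.482, 1.567, -0.56]
force: [0.3, -0.8, -0.5]
grip_width: 0.0599
[ 0.44253877 -0.21884298  0.28050494] 85.54808402209915 0.05990905949421363 [ 0.26743717 -0.75000542 -0.52695502]
```

View pics/b5s.png

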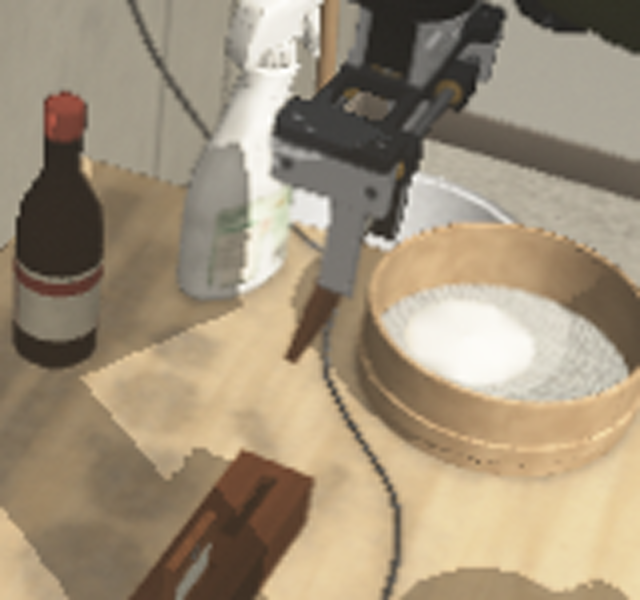

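View pics/b5t.png

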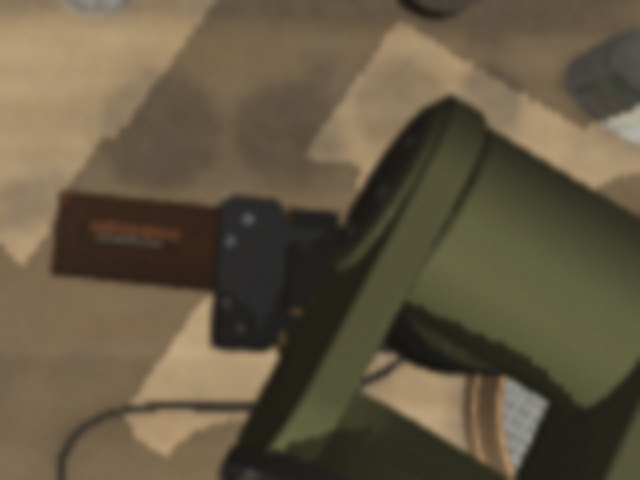

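```bash
cat > tilt.py <<'E'
from st import *
def onplane(n,px,off):
    O=p+T[:,1]*off;o1,v=ray(n,px);X=o1+v*((O-o1)@T[:,1])/(v@T[:,1]);return (T.T@(X-p)*1000).round(1)
E
python3 - <<'E'
from tilt import *
c=crop(310,60,4)
for q in((285,357),(296,362),(317,287),(340,293),(342,293),(352,291)): print(q,onplane("scene",c(*q),.030))
print(p)
E
```

```text
(285, 357) [68.3 30.  27.1]
(296, 362) [68.8 30.  19.6]
(317, 287) [ 8.  30.  13.9]
(340, 293) [ 6.2 30.  -0.6]
(342, 293) [ 5.7 30.  -1.8]
(352, 291) [ 1.7 30.  -7.6]
[ 0.44186409 -0.21834419  0.27706489]
```

In the tool plane the tag's lower end is 68 mm down and 23 mm forward of the TCP. The lean is about 16°, and the tag slid roughly 15 mm up in the grip. That is enough lean to enter, and the chute will pivot it the rest. Computing the move to the mouth next.

```bash
cat > mouth.py <<'E'
from tilt import *
M=face(-.047,0,0);bx=Rz(BY)[:,0]
def tcp_for(h,along=0.,d=.0685,f=.0234): return M+F[:,2]*h+F[:,0]*along-bx*f+np.array([0,0,d])
if __name__=="__main__":
    print(M,F[:,2]);print(p,jaw(),"spin",jaw()-(90+BY))
    for h in(.03,.0):X=tcp_for(h);print(h,X,to(X))
E
python3 mouth.py
```

```text
[0.57807675 0.19045682 0.15893694] [-0.41593904 -0.07483925  0.90630779]
[ 0.44186409 -0.21834419  0.27706489] 85.54877790330211 spin -14.651222096697893
0.03 [0.5425684  0.18406786 0.25462618] [ 22.6 409.   69.2]
0.0 [0.55504657 0.18631303 0.22743694] [ 49.8 412.2  81.5]
```

```bash
python3 -m creep '{"hand":[-0.1,-0.1,-0.1,-0.1,-0.1,-0.1,-0.1,-0.1,-0.1,-0.1,-0.1,-0.1],"slide":[[0,0.01,0],[0,0.03,0],[0,0.06,0],[0,0.1,0.01],[0,0.14,0.02],[0,0.18,0.03],[0,0.22,0.04],[0,0.26,0.05],[0,0.3,0.06],[0,0.335,0.069],[0,0.365,0.069],[0,0.385,0.069]],"spin":[0,-1,-2,-4,-6,-8,-10,-12,-13,-14,-14.6,-14.6]}' 15
python3 -m creep '{"hand":[-0.1,-0.1,-0.1,-0.1,-0.1],"slide":[[0.005,0.01,0],[0.01,0.018,0],[0.015,0.024,0],[0.02,0.024,0],[0.02,0.024,0]],"spin":[0,0,0,0,0]}' 15
python3 mouth.py
python3 - <<'E'
from tilt import *
for n in("scene","top"):cv2.imwrite(f"pics/c1{n}.png",ctrl.camera(n)[:,:,::-1])
im=cv2.imread("pics/c1scene.png");cv2.imwrite("pics/c1s.png",cv2.resize(im[150:300,180:320],None,fx=4,fy=4,interpolation=2))
E
```

```text
time_s: 12.65
ee_pos: [0.5402, 0.1633, 0.2762]
eef_rot: [3.08, 1.567, -3.023]
force: [0.8, -0.1, -0.3]
grip_width: 0.0597
time_s: 13.07
ee_pos: [0.5363, 0.1829, 0.257]
eef_rot: [-2.995, 1.569, -2.818]
force: [0.4, -0.0, -0.5]
grip_width: 0.06
[0.57807675 0.19045682 0.15893694] [-0.41593904 -0.07483925  0.90630779]
[0.53633281 0.18290091 0.25697784] 100.125689700113 spin -0.07431029988700288
0.03 [0.5425684  0.18406786 0.25462618] [2.3 0.1 6.3]
0.0 [0.55504657 0.18631303 0.22743694] [29.5  0.1 19.1]
```

View pics/c1s.png

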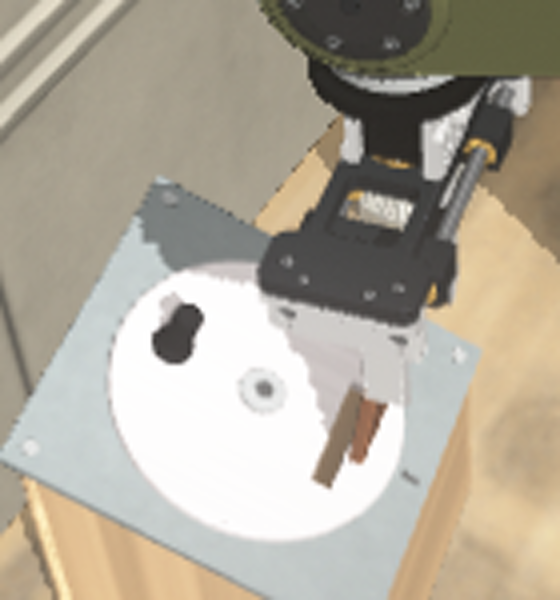

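The tag's near lower corners are at crop (350,461) and (361,464), beside the slot, which runs (358,388)-(322,485). I'll check the tip offset again.

```bash
python3 - <<'E'
from tilt import *
im=cv2.imread("pics/c1scene.png");cv2.imwrite("pics/c1z.png",cv2.resize(im[235:280,250:295],None,fx=14,fy=14,interpolation=2)[:600])
c=crop(180,150,4)
for q in((350,461),(361,464),(362,400),(384,404)): print(q,onplane("scene",c(*q),.030))
E
```

```text
(350, 461) [73.9 30.  24.5]
(361, 464) [74.  30.  18.7]
(362, 400) [19.8 30.  15.3]
(384, 404) [18.6 30.   4.1]
```

View pics/c1z.png

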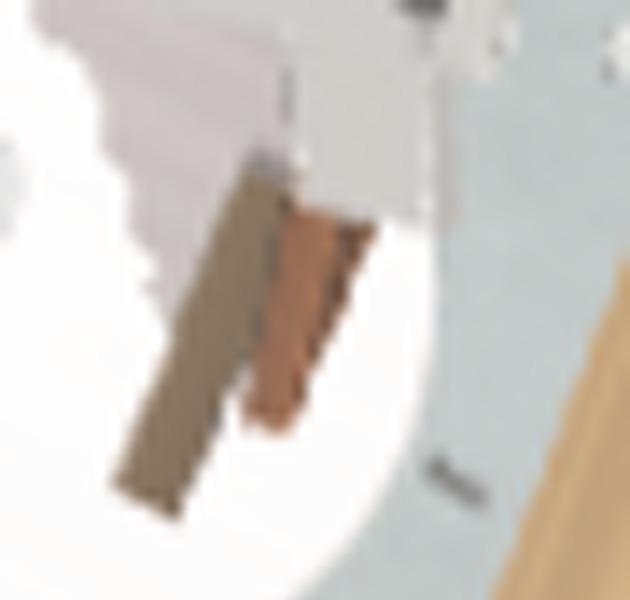

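```bash
python3 - <<'E'
from mouth import *
for h in(.008,-.01):X=tcp_for(h,0,.073,.022);print(h,to(X))
E
```

```text
0.008 [19.2  0.3 16.6]
-0.01 [35.5  0.3 24.2]
```

```bash
python3 -m creep '{"hand":[-0.1,-0.1,-0.1,-0.1,-0.1],"slide":[[0.005,0,0.008],[0.01,0,0.013],[0.016,0,0.0165],[0.019,0,0.0165],[0.019,0,0.0165]],"spin":[0,0,0,0,0]}' 15
python3 - <<'E'
from mouth import *
for h in(.008,-.01):X=tcp_for(h,0,.073,.022);print(h,to(X))
print(o["force"],p)
for n in("scene","top"):cv2.imwrite(f"pics/c2{n}.png",ctrl.camera(n)[:,:,::-1])
im=cv2.imread("pics/c2scene.png");cv2.imwrite("pics/c2z.png",cv2.resize(im[235:280,245:290],None,fx=13,fy=13,interpolation=2))
E
```

```text
time_s: 13.58
ee_pos: [0.5529, 0.1864, 0.2381]
eef_rot: [-3.059, 1.569, -2.882]
force: [0.5, -0.2, -0.4]
grip_width: 0.06
0.008 [-1.1 -0.4  0.1]
-0.01 [15.2 -0.4  7.7]
[ 0.51516025 -0.18223404 -0.42931062] [0.55292523 0.18636456 0.23807156]
```

View pics/c2z.png

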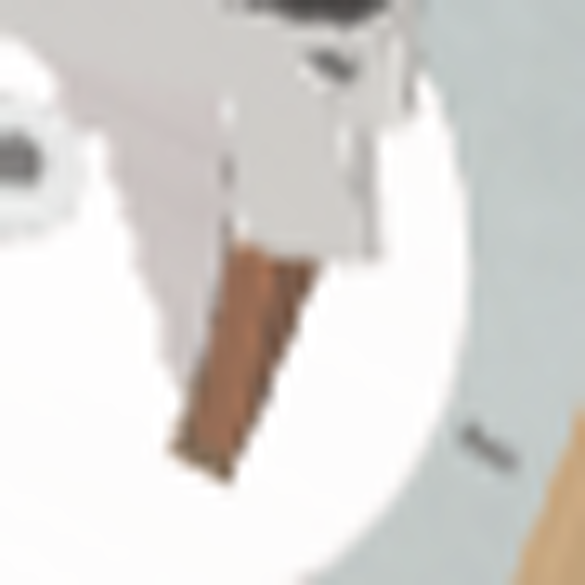

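The tag end lies exactly over the slot, and only the slot's near end at about (202,465) still shows dark. I'll go in along the slot axis.

```bash
python3 -m creep '{"hand":[-0.1,-0.1,-0.1,-0.1,-0.1,-0.1],"slide":[[0.004,0,0.002],[0.008,0,0.004],[0.012,0,0.006],[0.016,0,0.008],[0.016,0,0.008],[0.016,0,0.008]],"spin":[0,0,0,0,0,0]}' 12
python3 - <<'E'
from mouth import *
for h in(-.01,-.02):X=tcp_for(h,0,.073,.022);print(h,to(X))
print(o["force"],p)
for n in("scene","top"):cv2.imwrite(f"pics/c3{n}.png",ctrl.camera(n)[:,:,::-1])
im=cv2.imread("pics/c3scene.png");cv2.imwrite("pics/c3z.png",cv2.resize(im[225:285,235:295],None,fx=10,fy=10,interpolation=2))
E
```

```text
time_s: 14.18
ee_pos: [0.5608, 0.1879, 0.2229]
eef_rot: [-3.041, 1.57, -2.863]
force: [-1.7, -1.4, -1.6]
grip_width: 0.0597
-0.01 [ 0.  -0.5 -0.3]
-0.02 [ 9.1 -0.5  3.9]
[-1.65766171 -1.43328797 -1.56455643] [0.56080495 0.18790604 0.22289824]
```

View pics/c3z.png

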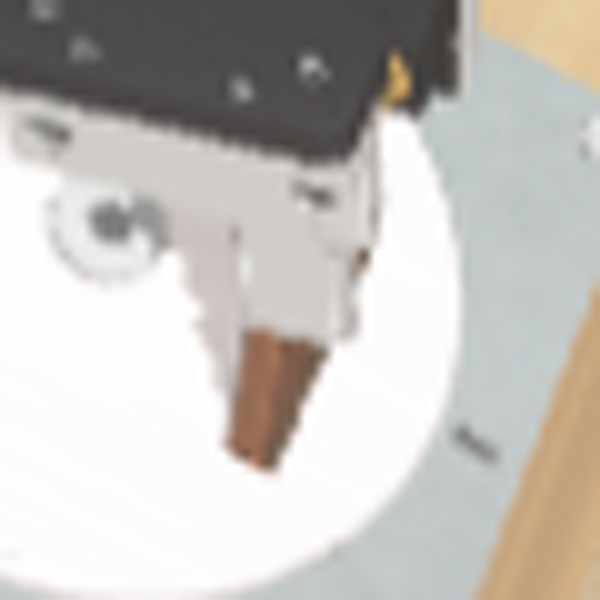

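The tag end is in the slot, since it now ends where the slot end was and the force is small. I'll push on along the axis and bring the grasp point onto the slot axis, so that the tag pivots to 25°.

```bash
python3 - <<'E'
from mouth import *
L=.087
for d in(.015,.025,.035,.045,.055):
    X=M+F[:,2]*(L-d)-np.array([0,0,.011]);print(d,to(X))
E
```

```text
0.015 [ 10.1  -0.6 -13. ]
0.025 [19.2 -0.6 -8.7]
0.035 [28.2 -0.6 -4.5]
0.045 [37.3 -0.6 -0.3]
0.055 [46.3 -0.6  4. ]
```

```bash
python3 -m creep '{"hand":[-0.1,-0.1,-0.1,-0.1,-0.1,-0.1,-0.1,-0.1],"slide":[[0.004,0,0],[0.008,0,-0.001],[0.012,0,-0.002],[0.016,0,-0.003],[0.02,0,-0.004],[0.024,0,-0.0045],[0.028,0,-0.0045],[0.028,0,-0.0045]],"spin":[0,0,0,0,0,0,0,0]}' 12
python3 - <<'E'
from mouth import *
print(o["force"],p,o["grip_width"])
for d in(.035,.045,.055):
    X=M+F[:,2]*(.087-d)-np.array([0,0,.011]);print(d,to(X))
for n in("scene",):cv2.imwrite(f"pics/c4{n}.png",ctrl.camera(n)[:,:,::-1])
im=cv2.imread("pics/c4scene.png");cv2.imwrite("pics/c4z.png",cv2.resize(im[205:285,225:305],None,fx=7,fy=7,interpolation=2))
E
```

```text
time_s: 14.95
ee_pos: [0.5562, 0.1871, 0.1944]
eef_rot: [-3.04, 1.57, -2.863]
force: [1.5, 0.0, -1.2]
grip_width: 0.0596
[ 1.52908774  0.04438518 -1.22664329] [0.55620603 0.1871024  0.1944072 ] 0.05955245356938263
0.035 [-0.7 -0.6  0.1]
0.045 [ 8.4 -0.6  4.4]
0.055 [17.5 -0.6  8.6]
```

View pics/c4z.png

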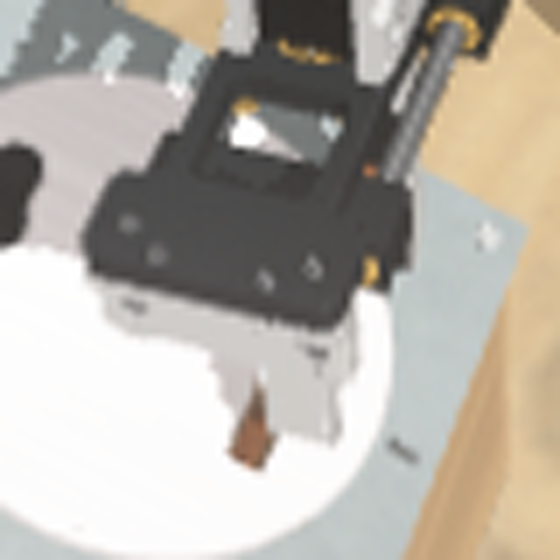

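It is going in with under 2 N. I'll go deeper along the axis, then release.

```bash
python3 -m creep '{"hand":[-0.1,-0.1,-0.1,-0.1,-0.1,-0.1],"slide":[[0.004,0,0.002],[0.008,0,0.004],[0.012,0,0.006],[0.015,0,0.0072],[0.015,0,0.0072],[0.015,0,0.0072]],"spin":[0,0,0,0,0,0]}' 12
python3 -m creep '{"hand":[-0.2,-0.35,-0.45,-0.45,-0.45,-0.45,-0.45,-0.45,-0.45,-0.45],"slide":[[0,0,0],[0,0,0],[0,0,0],[0,0,0],[0,0,0],[0,0,0],[0,0,0],[0,0,0],[0,0,0],[0,0,0]],"spin":[0,0,0,0,0,0,0,0,0,0]}' 12
python3 - <<'E'
from mouth import *
print(o["force"],p,o["grip_width"])
im=ctrl.camera("scene")[:,:,::-1]
cv2.imwrite("pics/c5z.png",cv2.resize(im[205:285,225:305],None,fx=7,fy=7,interpolation=2))
E
```

```text
time_s: 15.5
ee_pos: [0.5633, 0.1885, 0.1804]
eef_rot: [3.043, 1.57, -3.063]
force: [-6.2, -0.6, 5.2]
grip_width: 0.0595
time_s: 16.33
ee_pos: [0.5636, 0.1884, 0.1805]
eef_rot: [-0.286, 1.571, -0.109]
force: [0.1, -0.3, -0.4]
grip_width: 0.068
[ 0.06439113 -0.25492302 -0.40877718] [0.56358278 0.1884363  0.18046117] 0.06799312448931852
```

View pics/c5z.png

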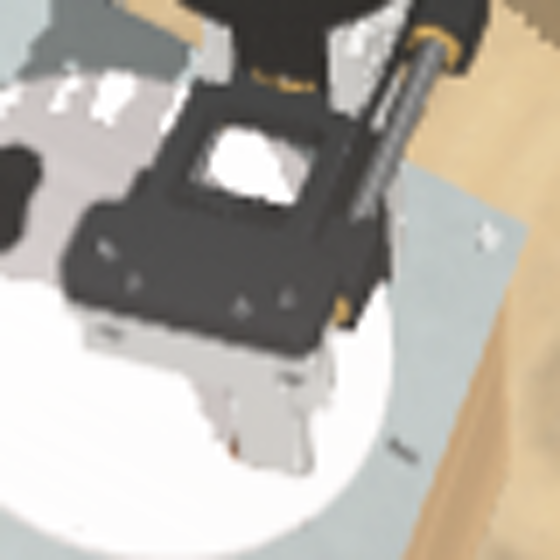

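I can't tell yet whether it dropped. I'll open a little more, back out along the axis and look.

```bash
python3 -m creep '{"hand":[-0.6,-0.7,-0.7,-0.7,-0.7,-0.7,-0.7,-0.7,-0.7],"slide":[[0,0,0],[0,0,0],[-0.01,0,-0.005],[-0.025,0,-0.012],[-0.04,0,-0.019],[-0.06,0,-0.035],[-0.075,0,-0.06],[-0.085,0,-0.09],[-0.085,0,-0.11]],"spin":[0,0,0,0,0,0,0,0,0]}' 12
python3 - <<'E'
from mouth import *
print(o["force"],p,o["grip_width"])
for n in("scene","top"):cv2.imwrite(f"pics/c6{n}.png",ctrl.camera(n)[:,:,::-1])
im=cv2.imread("pics/c6scene.png");cv2.imwrite("pics/c6z.png",cv2.resize(im[180:300,170:320],None,fx=5,fy=5,interpolation=2))
E
```

```text
time_s: 17.13
ee_pos: [0.4538, 0.1688, 0.2683]
eef_rot: [0.118, 1.567, 0.296]
force: [0.5, 0.1, -0.4]
grip_width: 0.08
[ 0.50992731  0.11142957 -0.38408226] [0.45382178 0.16883464 0.26827479] 0.08002546431166577
```

View pics/c6z.png

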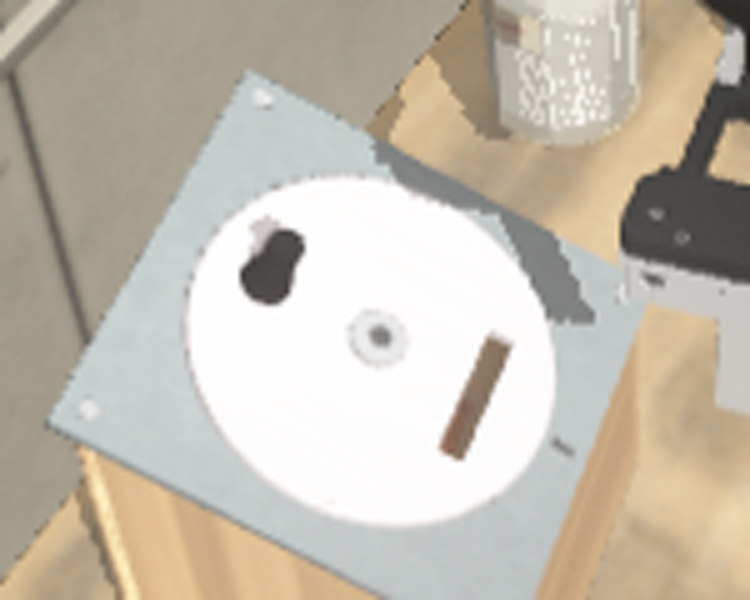

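View pics/c6top.png

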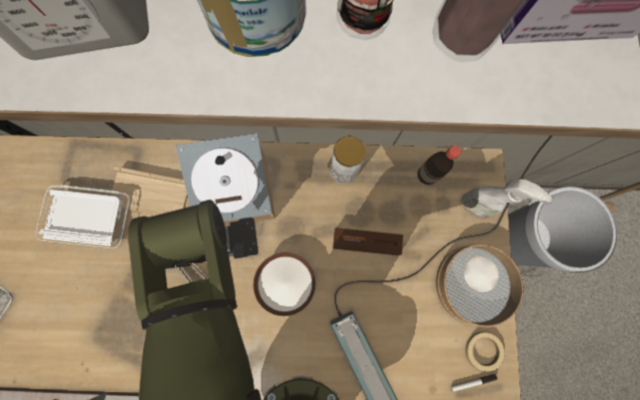

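```bash
python3 - <<'E'
import cv2,numpy as np
a=cv2.imread("pics/c6scene.png");b=cv2.imread("pics/a5.png")
t=cv2.imread("pics/c6top.png")
o=cv2.imread("pics/ov1_s_box.png")
z=lambda i,x,y,w,h,k:cv2.resize(i[y:y+h,x:x+w],None,fx=k,fy=k,interpolation=cv2.INTER_CUBIC)
A=z(a,250,240,30,36,12);B=z(t,205,185,50,36,9)
h=max(A.shape[0],B.shape[0]);P=lambda i:cv2.copyMakeBorder(i,0,h-i.shape[0],0,0,0)
cv2.imwrite("pics/c6cmp.png",np.hstack([P(A),P(B)]))
E
```

```text
(no output)
```

View pics/c6cmp.png

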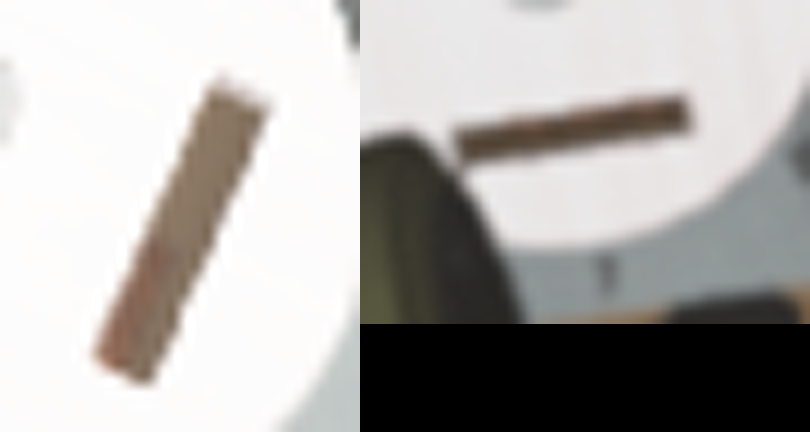

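```bash
python3 - <<'E'
from mouth import *
def onface_y(n,px,yy):
    o1,v=ray(n,px);a=F.T@(o1-M);b=F.T@v;s=(yy-a[1])/b[1];return ((a+b*s)*1000).round(1)
c=crop(250,240,12)
for q in((155,245),(150,235),(165,260)): print(onface_y("scene",c(*q),-.030))
# if the tag top were flush: far-end pixel
print(proj("scene",[M+F@np.array([0,y,0]) for y in(-.03,.03)]), c(155,245),[c(*q) for q in((125,370),(240,90))])
E
```

```text
[ -4.3 -30.  -55.4]
[ -2.4 -30.  -53.2]
[ -7.5 -30.  -58.3]
[[269.59556625 247.7390056 ]
 [259.75274791 270.19854248]] (262.4583333333333, 259.9583333333333) [(259.9583333333333, 270.375), (269.5416666666667, 247.04166666666666)]
```

Cast through the slot, the tag's upper end is about 50 mm below the disc face, so it lies wholly inside. Last check is the whole scene, with the open-disc outline compared again.

```bash
python3 -m creep '{"hand":[-0.7,-0.7,-0.7],"slide":[[0,0,0],[0,0,0],[0,0,0]],"spin":[0,0,0]}'; python3 ov.py 1.571 2; python3 - <<'E'
from h import *
im=ctrl.camera("scene")[:,:,::-1];cv2.imwrite("pics/fin.png",im)
a=cv2.imread("pics/scene0.png");print(cv2.absdiff(a[135:205,262:292],np.ascontiguousarray(im[135:205,262:292])).mean())
print(ctrl.get_obs()["joint_vel"].round(3),ctrl.get_obs()["force"])
E
```

```text
time_s: 17.48
ee_pos: [0.4558, 0.1691, 0.2652]
eef_rot: [-3.065, 1.57, -2.888]
force: [0.0, -0.8, 0.1]
grip_width: 0.0797
18.53063492063492
[-0.    -0.004  0.002  0.001 -0.002 -0.   ] [0.48986118 0.19339845 0.2324908 ]
```

View pics/fin.png

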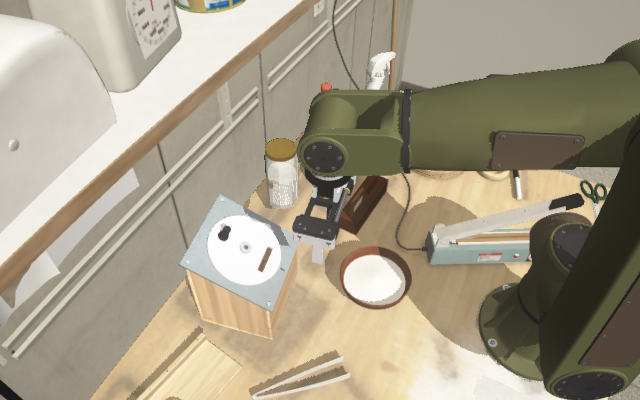

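View pics/ov2_s_box.png

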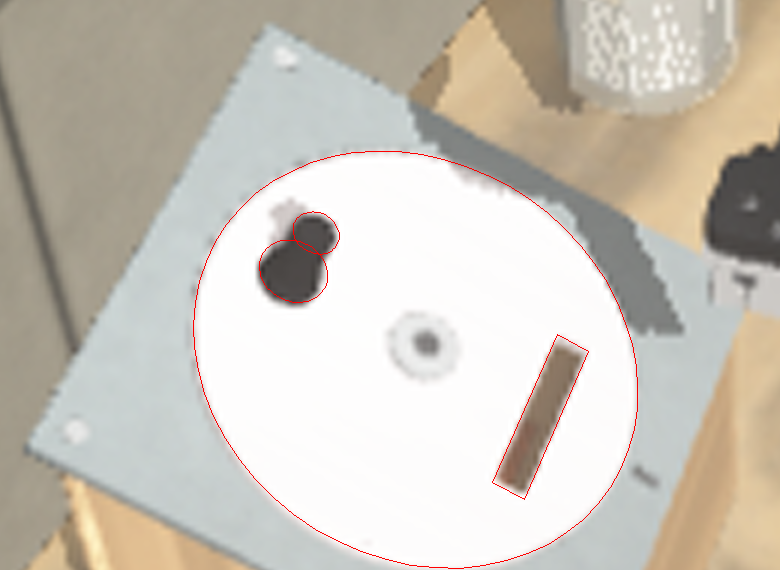

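The disc is still at the open click, the jar is where it was (only its shading changed), and the robot is at rest and clear. The top view showed the short tag standing in the rack. I'm handing in.

```bash
python3 -c "
from station import ctrl
print(ctrl.hand_in())"
```

```text
the job is handed in; nothing more can be done
None
```

The shutter is open at the next click, and the long tag has been posted lower end first and lies wholly inside the box. I handed in at about 17.6 s, well inside the 58 s limit.

**What I did**
- I gripped the peg and carried the shutter a quarter turn counter-clockwise. It started about 0.1 rad past zero, and I released it at the open click.
- I took the long tag from the rack's -y pocket. The tool only points down, so I leaned the tag in the grip against the pocket edge, then entered the slot, pivoted it onto the slot axis and released it.

**Last checks**
- **Shutter:** the open-disc outline still matches the picture after the posting.
- **Long tag:** casting rays through the slot puts its upper end about 50 mm below the disc face.
- **Short tag:** it was standing in the rack in the last top view, taken just after the tag was released. The arm hid it in the final scene picture.
- **Jar:** it is at the same place in the picture. The pixel difference there (mean 18.5) looks like shading, and I took no second position fix.
- **Robot:** it is at rest, touching nothing.

**What went wrong**
- My first move had its rows in mm instead of m. The per-row cap limited it and the arm touched nothing.
- Leaning the tag at the rack pushed it about 15 mm up in the grip, at roughly 12 N. The lean came out near 15° instead of the 25° I planned, and pivoting in the slot made up the rest.

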